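Clamp a small painted panel in the cam clamp

ROBOT

A 6-joint arm with a two-finger parallel gripper is mounted at the origin on the work surface. World frame = base frame: x ahead of the robot, y to its left, z up, the work surface at z = 0. Lengths are in mm, angles in rad, forces in N, time in s.
With the tool pointing down it reaches from about 350 to 875 mm from the base axis. Payload 4.2 kg.
Tool frame: the origin (TCP) lies midway between the tips of the shut fingers; the grasp point (between the pads) lies 19 mm behind it (arm.tcp_to_grasp is the distance from the TCP to the grasp point, in mm); z points along the fingers, y is the line along which they close (so a half turn about z gives the same grasp; the last joint's range is limited). The gripper opens to 85 mm and grips with 20 to 120 N. Pads are 22 mm wide; open, the fingers measure 114 mm over their backs; the gripper's body (76 mm by 85 mm) begins 54 mm behind the grasp point. The pads swing forward as they close: fully open they stand 13 mm farther back than shut.
Start: joints at [1.478, 0.385, 0.008, 0, -1.194, -0.259], TCP at [215.335, 586.711, 231.312] pointing down, gripper open.
Joint ranges: [-3.14, 3.14], [-1.21, 2.06], [-1.07, 1.41], [-3.16, 2.05], [-2.99, -0.16], [-3.1, 3.1]. Speed limits (rad/s): [2.79, 2.79, 3.14, 3.14, 3.14, 3.14].

INTERFACE

Orientations are given as a unit quaternion [x, y, z, w].
In Python, from bench import arm, imaging, job, models gives the robot as it stands.
- The arm moves only by the tool arm_command, never from a script. Its argument "rows" is a list of rows, each an object with "grip": the opening, from 0 (shut) to 1 (fully open); "linear": the shift along the tool's x, y, z in mm, a list of three; "rot": the turn, a rotation vector about the tool's x, y, z in rad, a list of three. In form: [{"grip": grip, "linear": [tx, ty, tz], "rot": [rx, ry, rz]}, ...]. A call has 1 to 10 rows; each row is the pose to reach, as a shift and turn from the pose commanded when the call began, along the tool's axes at that moment; what a row does not reach only later rows make up. A row lasts 1/8 s, in which the tool goes at most 62.5 mm and 10.7 degrees, less where a joint would pass 70% of its speed; a pose out of reach is approached as far as the arm can. A call with a gripper value outside its range is refused whole. The fingers move at their own pace and stop on an object; the grip force is fixed at half the most. Time passes only in rows, so rows that repeat a pose let the fingers close. It gives the time, the measured TCP pose, the force, the opening and the grip force at its end, in the units of the state.
- arm.read_state(): the state, without advancing time (a new reading comes with each control period).
- imaging.get_image(name): name is "scene" or "top" or "wrist"; returns a dict with "frame" (480x640x3 uint8, red, green, blue), "fx", "fy", "cx", "cy" (pixels), "k1" (the pictures are not rectified: a ray, as slopes to the right and down, at radius r is drawn at 1 + k1 r^2 times it, then the intrinsics apply), "extrinsics" (4x4, takes a point from world to camera coordinates); the wrist camera has in their place "T_tool_cam" (4x4, takes a point from camera to tool coordinates, whose origin is the TCP and whose axes are the flange's). Camera axes: x right, y down, z forward; pixel columns grow to the right and rows downward; lengths in mm; the calibration is good to about 2 mm. A picture is of the moment at which its call begins: read the wrist's pose just before it. There is no depth.
- job.job_done(): hands the job in; it is judged then, once.
Trained networks look in a picture, given as the dict that the camera call returned (one of the last four; its "shot" number tells which), for a name from the list of things; names that differ only in an ending like _2 or _b are one class to them, and where a whole thing is asked for, a point or a joint stands for the part that bears it (a point fixed in the world has none). Each returns a list of dicts, best first, with "score" (0 to 1); they miss things now and then, are a little off and sometimes report something else, mostly with a low value. They report only what shows in the picture. A call takes as long as a camera call.
- models.spot_in(picture, query): "rect" ([left, top, right, bottom] in pixels, round what is visible of it).
- models.tip_of(picture, query): "pixel" ([column, row] in pixels: a listed point, or the origin of a listed thing).
The state is a dict: "clock": time; "joints": joint angles; "joint_vel": joint speeds; "joint_efforts": joint torques, N m; "position": TCP position; "ee_rot": TCP orientation; "contact_force": force on the tool from outside, world axes, zero at the start; "wrist_torque": the same for the moment, N m; "gripper_width": finger opening in mm; "grasp_force": force on a finger pad.
Only numpy, scipy, OpenCV 4.12 (cv2) and the standard library are available. Lean on these libraries where they do the work, as an engineer would, in place of code of your own. Each camera call takes 0.05 s, during which the arm holds its last target. There are 200 camera calls.

TASK

Set the small painted panel down gently, face up, lengthwise on the bed of the green cam clamp between its two cork-faced jaws. Then crank the red handle round, counter-clockwise seen from above, until you feel the follower ride over the lip and settle in the cam's flat dwell, and let go there, so that the clamp stays shut by itself and holds the panel. Keep hold of the knob until it rests there; the crank must not be let spring back. Leave the other things on the bench alone.

Things in the scene. Friction and masses are not known exactly. Their poses are not given: they have to be found in the camera images.
- panel_mid (a point): Small wooden panel painting, 110 mm long (x) x 56 wide (y) x 20 thick (z), about 0.1 kg: dark wood edges, on its upper face a gold border and a green field with a red figure. The point is its centre, 10 mm above its underside; z points up out of the painted face. It starts face up on the bench. Either end may face the cam.
- bed_mid (a point): Middle of the panel's place, on top of the clamp's bed, 36 mm above the bench. x runs level from the fixed jaw to the moving jaw and cam, y across, z up. The bed rail is 40 mm wide in y, so the panel overhangs it on both sides. Fixed jaw's cork face: x = -55 mm; open moving jaw's: x = +67 mm (gap 122 mm). Jaws are 60 mm wide; the fixed one rises 26 mm above the bed, the moving one 46 mm.
- clamp: The green cam clamp, screwed down; base plate 310 x 100 x 12 mm. Origin on the bench near the plate's middle; axes as the bed's. Bed middle at x = -80 mm; upright camshaft at x = +105 mm. Closed on a panel, the jaw pushes it against the fixed jaw.
- jaw: Moving jaw, green, cork-faced. Origin on the bench under the clamp's middle when open; axes as the bed's. Closing, it travels 12 mm towards -x to meet a panel held against the fixed jaw, then stays there while its spring (6.5 N/mm) is squeezed, so its place tells nothing more of the cam. Grip: about 12.5 N with the follower in the flat, up to 24 N on the lips. Let go on the rise, crank and jaw spring back.
- crank: Red crank: origin on the camshaft's axis at bench height, z up, x along the arm to the knob, 65 mm from axis to knob. Arm's top 65 mm, hub's top 72 mm above the bench. It sits on a toothed hub at any angle to the cam, so its angle at the flat differs each time: counter-clockwise from the start it takes 170 to 250 degrees to the middle of the flat. The index does not slip.
- shaft_top (a point): Top of the camshaft. Feel at the knob, turned counter-clockwise: up to 90 degrees free, then the brass roller climbs the steel cam's spiral for 140 degrees (resistance 1 growing to 8 N); over a lip the crank is drawn onward by itself (6 to 12 N, fading), to rest in the flat's middle, 20 degrees past the lip. Further on, resistance grows to 11 N near the far lip, 21 degrees on; beyond it the clamp drops open.
- knob_mid (a point): Middle of the black knob at the end of the crank arm: an upright round grip 22 mm across, 48 mm tall, from 68 to 116 mm above the bench; the point is on its axis, 92 mm above the bench. It revolves freely on its pin, so the hand need not turn with the crank.
- jar: Glass jar with a white lid, 54 mm across, 62 mm tall; origin at its underside. To be left alone.
- solvent_bottle: White solvent bottle with a blue cap, 60 mm across, 150 mm tall; origin at its underside. To be left alone.
- amber_bottle: Amber glass bottle, 56 mm across, 140 mm tall; origin at its underside. To be left alone.
- pigment_tin: Low orange tin, 60 mm across, 45 mm tall; origin at its underside. To be left alone.
- brush: Brush, 170 mm long; origin at its underside. To be left alone.
- spatula: Spatula, 180 mm long; origin at its underside. To be left alone.
- sanding_block: Cork sanding block, 90 x 45 x 30 mm; origin at its underside. To be left alone.

How it is judged:
By the outcome, as a careful person would: the job done as asked, in the order asked, and still so for the second after the job is handed in, with the robot touching nothing.
It also fails if it takes over 72 s, if anything falls off the work surface, if the arm or the gripper's body presses on something with over 40 N, if the wrist force passes 120 N, or if a joint passes its speed limit or range.

## Working session

There is one attempt and no reset: what is moved stays moved. The work goes in short steps, Python scripts to look and compute and a tool call to move; the robot and the scene stay as the last step left them, time stands still between calls to the robot, and variables do not carry over. Pictures are saved under pics/ and viewed, at most 10 in all, crops included, and the job is handed in when it is done.

Besides the shell and the picture viewer there is one more tool, called after ">>>" as a command line: name --argument value ..., lists and objects as JSON in quotes. arm_command: Moves the arm, as the interface text tells. Its arguments: {"type":"object","properties":{"rows":{"type":"array"}},"required":["rows"]}

```bash
ls; mkdir -p pics; cat > h.py <<'E'
import numpy as np, cv2, json
from scipy.spatial.transform import Rotation as R
from bench import arm, imaging, job, models
def cam(name):
    s=arm.read_state(); p=imaging.get_image(name)
    K=np.array([[p['fx'],0,p['cx']],[0,p['fy'],p['cy']],[0,0,1]])
    if name=='wrist':
        T=np.eye(4);T[:3,:3]=R.from_quat(s['ee_rot']).as_matrix();T[:3,3]=s['position']
        W=T@np.array(p['T_tool_cam'])
    else: W=np.linalg.inv(np.array(p['extrinsics']))
    return p,K,W
def pix2w(c,uv,z):
    p,K,W=c
    q=cv2.undistortPoints(np.array([[uv]],float),K,np.array([p['k1'],0,0,0,0.]))[0,0]
    d=W[:3,:3]@np.array([q[0],q[1],1]); o=W[:3,3]
    return o+d*(z-o[2])/d[2]
def w2pix(c,X):
    p,K,W=c; V=np.linalg.inv(W); x=V[:3,:3]@np.array(X,float)+V[:3,3]
    return cv2.projectPoints(x.reshape(1,1,3),np.zeros(3),np.zeros(3),K,np.array([p['k1'],0,0,0,0.]))[0].ravel()
def save(c,n): cv2.imwrite('pics/'+n+'.png',c[0]['frame'][:,:,::-1])
def totool(d):
    s=arm.read_state(); return R.from_quat(s['ee_rot']).inv().apply(d)
def brief():
    s=arm.read_state(); print({k:np.round(s[k],3).tolist() for k in ('clock','joints','position','ee_rot','contact_force','gripper_width','grasp_force')})
E
python3 - <<'E'
from h import *
brief()
Z=dict(panel_mid=10,bed_mid=36,clamp=0,jaw=0,crank=0,shaft_top=72,knob_mid=92,jar=0,solvent_bottle=0,amber_bottle=0,pigment_tin=0,sanding_block=0,brush=0,spatula=0)
for n in ('top','scene'):
    c=cam(n); save(c,n+'0'); print(n,np.round(c[2][:3,3]))
    for q,z in Z.items():
        r=models.tip_of(c[0],q)[:2]
        print(q,[(round(a['score'],2),np.round(a['pixel']).tolist(),np.round(pix2w(c,a['pixel'],z)[:2]).tolist()) for a in r])
E
```

```text
pics
{'clock': 0.0, 'joints': [1.478, 0.386, 0.007, -0.001, -1.194, -0.259], 'position': [215.152, 586.177, 230.214], 'ee_rot': [0.985, -0.175, -0.0, 0.001], 'contact_force': [0.625, -0.248, -0.511], 'gripper_width': 85.277, 'grasp_force': 0.0}
top [ 417.  -61. 1444.]
panel_mid [(0.75, [388.0, 275.0], [472.0, -274.0])]
bed_mid [(0.77, [310.0, 232.0], [585.0, -52.0])]
clamp [(0.98, [283.0, 234.0], [584.0, 22.0])]
jaw [(0.66, [236.0, 205.0], [662.0, 159.0]), (0.5, [279.0, 231.0], [590.0, 36.0])]
crank [(0.59, [244.0, 234.0], [580.0, 134.0])]
shaft_top [(0.9, [239.0, 233.0], [574.0, 137.0])]
knob_mid [(0.45, [236.0, 205.0], [648.0, 144.0])]
jar [(0.59, [396.0, 234.0], [589.0, -298.0]), (0.28, [242.0, 234.0], [579.0, 139.0])]
solvent_bottle [(0.77, [249.0, 173.0], [757.0, 124.0])]
amber_bottle [(0.96, [329.0, 176.0], [753.0, -104.0])]
pigment_tin [(0.57, [163.0, 185.0], [716.0, 370.0])]
sanding_block [(0.62, [461.0, 248.0], [554.0, -483.0])]
brush [(0.82, [290.0, 193.0], [701.0, 5.0]), (0.57, [242.0, 231.0], [589.0, 141.0])]
spatula [(0.89, [188.0, 314.0], [354.0, 284.0])]
scene [1384. -
[... 335 characters left out ...]
 [312.0, 338.0], [758.0, -111.0])]
shaft_top [(0.83, [386.0, 232.0], [582.0, 133.0]), (0.62, [216.0, 300.0], [639.0, -294.0])]
knob_mid [(0.47, [402.0, 246.0], [647.0, 144.0])]
jar [(0.86, [215.0, 297.0], [583.0, -293.0]), (0.32, [134.0, 310.0], [557.0, -481.0])]
solvent_bottle [(0.81, [406.0, 313.0], [768.0, 115.0]), (0.33, [311.0, 338.0], [759.0, -113.0])]
amber_bottle [(0.69, [312.0, 337.0], [755.0, -111.0])]
pigment_tin [(0.73, [489.0, 268.0], [714.0, 356.0]), (0.66, [136.0, 312.0], [564.0, -476.0])]
sanding_block [(0.56, [134.0, 307.0], [550.0, -480.0])]
brush [(0.93, [343.0, 305.0], [700.0, -16.0])]
spatula [(0.62, [407.0, 175.0], [369.0, 290.0]), (0.22, [345.0, 263.0], [590.0, 30.0])]
```

View pics/top0.png

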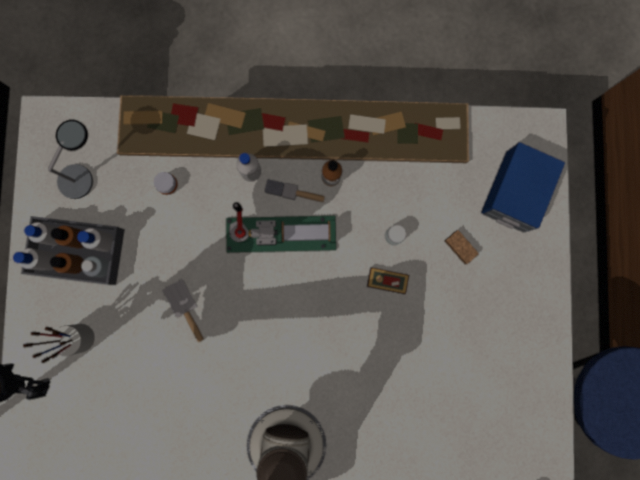

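View pics/scene0.png

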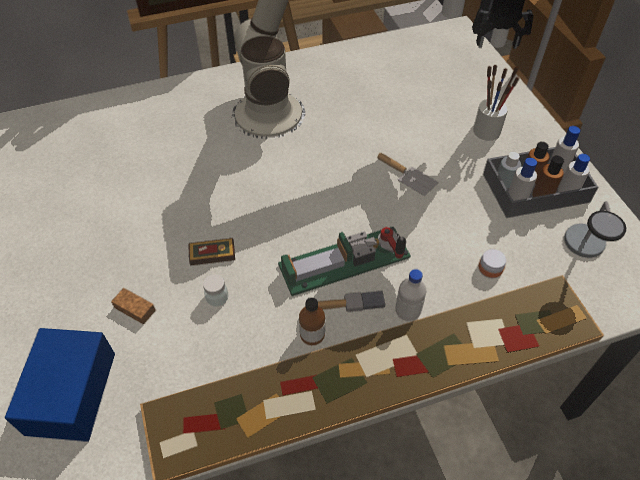

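The top picture shows the panel at about (388,280), with its long side nearly along world y. The clamp spans (227–337, 215–252), with the hub at (240,233) and the knob at (237,206). The bottles and the jar stay clear of the path. The scene picture agrees: panel face up at (212,250), knob at (402,246). Next I move above the panel, turning on the way.

>>> arm_command --rows '[{"grip": 1, "linear": [53, 72, 3], "rot": [0, 0, 0.13]}, {"grip": 1, "linear": [93, 126, 6], "rot": [0, 0, 0.26]}, {"grip": 1, "linear": [130, 176, 8], "rot": [0, 0, 0.39]}, {"grip": 1, "linear": [167, 226, 10], "rot": [0, 0, 0.52]}, {"grip": 1, "linear": [204, 276, 12], "rot": [0, 0, 0.65]}, {"grip": 1, "linear": [241, 326, 14], "rot": [0, 0, 0.78]}, {"grip": 1, "linear": [278, 376, 16], "rot": [0, 0, 0.91]}, {"grip": 1, "linear": [315, 426, 18], "rot": [0, 0, 1.04]}, {"grip": 1, "linear": [352, 476, 20], "rot": [0, 0, 1.17]}, {"grip": 1, "linear": [389, 526, 20], "rot": [0, 0, 1.335]}]'

```text
clock: 2.75
position: [391.3, -14.7, 212.2]
ee_rot: [-0.663, 0.748, -0.0, 0.001]
contact_force: [0.8, 0.9, 0.5]
gripper_width: 85.4
grasp_force: 0.0
```

```bash
python3 - <<'E'
from h import *
brief(); print(np.round(totool(np.array([465,-272,190])-arm.read_state()['position']),1)); print(np.round(imaging.get_image('wrist')['T_tool_cam'],2))
E
```

```text
{'clock': 2.75, 'joints': [0.383, -0.01, -0.547, 0.0, -1.032, -0.504], 'position': [391.294, -14.673, 212.224], 'ee_rot': [-0.663, 0.748, -0.0, 0.001], 'contact_force': [0.779, 0.922, 0.547], 'gripper_width': 85.398, 'grasp_force': 0.0}
[ 246.6 -104.1   22.2]
[[  -0.     -0.96   -0.27   69.91]
 [   1.     -0.     -0.      0.82]
 [   0.     -0.27    0.96 -141.45]
 [   0.      0.      0.      1.  ]]
```

>>> arm_command --rows '[{"grip": 1, "linear": [50, -21, 4], "rot": [0, 0, 0]}, {"grip": 1, "linear": [100, -42, 8], "rot": [0, 0, 0]}, {"grip": 1, "linear": [150, -63, 14], "rot": [0, 0, 0]}, {"grip": 1, "linear": [200, -84, 18], "rot": [0, 0, 0]}, {"grip": 1, "linear": [247, -104, 22], "rot": [0, 0, 0]}, {"grip": 1, "linear": [247, -104, 22], "rot": [0, 0, 0]}]'

```text
clock: 3.55
position: [466.0, -272.9, 188.5]
ee_rot: [-0.663, 0.748, 0.0, -0.0]
contact_force: [0.8, 0.6, 0.2]
gripper_width: 85.2
grasp_force: 0.0
```

```bash
python3 - <<'E'
from h import *
brief(); c=cam('wrist'); save(c,'w1')
r=models.tip_of(c[0],'panel_mid')[:2]; print(r,[np.round(pix2w(c,a['pixel'],10),1) for a in r])
b=models.spot_in(c[0],'panel_mid')[:2]; print(b)
# outline: segment non-bench pixels in the rect
x0,y0,x1,y1=[int(v) for v in b[0]['rect']]
f=c[0]['frame'].astype(np.uint8)
sub=cv2.cvtColor(f,cv2.COLOR_RGB2HSV)
m=np.zeros(f.shape[:2],np.uint8); P=15
m[max(0,y0-P):y1+P,max(0,x0-P):x1+P]=(sub[max(0,y0-P):y1+P,max(0,x0-P):x1+P,1]>90)*255
m=cv2.morphologyEx(m,cv2.MORPH_CLOSE,np.ones((9,9)))
k=max(cv2.findContours(m,0,2)[0],key=cv2.contourArea)
W=np.array([pix2w(c,p[0],20)[:2] for p in k],np.float32)
print(cv2.minAreaRect(W), arm.read_state()['ee_rot'])
E
```

```text
{'clock': 3.55, 'joints': [-0.229, 0.278, -0.265, 0.0, -1.03, 0.109], 'position': [465.969, -272.858, 188.534], 'ee_rot': [-0.663, 0.748, 0.0, -0.0], 'contact_force': [0.78, 0.572, 0.176], 'gripper_width': 85.221, 'grasp_force': 0.0}
[{'pixel': [338.0, 218.1], 'score': 0.93}] [array([ 455.9, -272.6,   10. ])]
[]Traceback (most recent call last):
  File "<stdin>", line 6, in <module>
IndexError: list index out of range
```

View pics/w1.png

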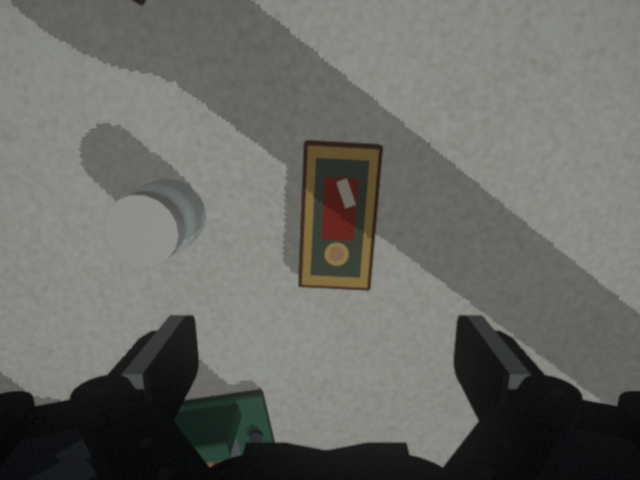

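The wrist picture shows the panel face up, with corners at about (304,141), (382,146), (370,289) and (300,286). The jar is off to the left at (150,225).

```bash
python3 - <<'E'
from h import *
c=cam('wrist')
W=np.array([pix2w(c,p,20)[:2] for p in ((304,141),(382,146),(370,289),(300,286))],np.float32)
r=cv2.minAreaRect(W);print(r); l=(W[0]+W[1]-W[2]-W[3])/2; a=np.degrees(np.arctan2(l[1],l[0])); m=W.mean(0)
s=arm.read_state(); Y=R.from_quat(s['ee_rot']).as_matrix(); print('len',np.linalg.norm(l),'angle',a,'tool x ang',np.degrees(np.arctan2(Y[1,0],Y[0,0])),'mid',m)
print(np.round(totool(np.array([m[0],m[1],s['position'][2]])-s['position']),1))
E
```

```text
((454.8299560546875, -271.07904052734375), (108.38395690917969, 54.77152633666992), 80.68215942382812)
len 107.92375 angle -99.35251 tool x ang -96.59765881144754 mid [ 454.8994  -270.85724]
[ 2.6 10.3 -0. ]
```

>>> arm_command --rows '[{"grip": 1, "linear": [3, 10, 50], "rot": [0, 0, 0.048]}, {"grip": 1, "linear": [3, 10, 100], "rot": [0, 0, 0.048]}, {"grip": 1, "linear": [3, 10, 145], "rot": [0, 0, 0.048]}, {"grip": 1, "linear": [3, 10, 170], "rot": [0, 0, 0.048]}, {"grip": 1, "linear": [3, 10, 184], "rot": [0, 0, 0.048]}, {"grip": 1, "linear": [3, 10, 188], "rot": [0, 0, 0.048]}, {"grip": 0.5, "linear": [3, 10, 188], "rot": [0, 0, 0.048]}, {"grip": 0.5, "linear": [3, 10, 188], "rot": [0, 0, 0.048]}, {"grip": 0.5, "linear": [3, 10, 188], "rot": [0, 0, 0.048]}, {"grip": 0.5, "linear": [3, 10, 188], "rot": [0, 0, 0.048]}]'

```text
clock: 5.0
position: [456.6, -272.2, 3.2]
ee_rot: [-0.647, 0.763, -0.001, 0.001]
contact_force: [-0.8, 2.0, 7.3]
gripper_width: 54.1
grasp_force: 65.1
```

```bash
python3 - <<'E'
from h import *
brief()
E
```

```text
{'clock': 5.0, 'joints': [-0.232, 0.509, -0.483, 0.0, -0.576, 0.068], 'position': [456.55, -272.245, 3.169], 'ee_rot': [-0.647, 0.763, -0.001, 0.001], 'contact_force': [-0.803, 2.024, 7.251], 'gripper_width': 54.147, 'grasp_force': 65.051}
```

>>> arm_command --rows '[{"grip": 0.5, "linear": [0, 0, -10], "rot": [0, 0, 0]}, {"grip": 0.5, "linear": [0, 0, -40], "rot": [0, 0, 0]}, {"grip": 0.5, "linear": [-20, 2, -90], "rot": [0, 0, -0.03]}, {"grip": 0.5, "linear": [-60, 7, -130], "rot": [0, 0, -0.08]}, {"grip": 0.5, "linear": [-110, 12, -160], "rot": [0, 0, -0.12]}, {"grip": 0.5, "linear": [-160, 18, -180], "rot": [0, 0, -0.16]}, {"grip": 0.5, "linear": [-215, 24, -195], "rot": [0, 0, -0.2]}, {"grip": 0.5, "linear": [-255, 29, -197], "rot": [0, 0, -0.223]}, {"grip": 0.5, "linear": [-271, 30, -197], "rot": [0, 0, -0.223]}, {"grip": 0.5, "linear": [-271, 30, -197], "rot": [0, 0, -0.223]}]'

```text
clock: 6.25
position: [469.7, 0.7, 198.6]
ee_rot: [0.728, -0.686, -0.0, 0.0]
contact_force: [-0.3, 0.2, -2.3]
gripper_width: 54.7
grasp_force: 64.3
```

```bash
python3 - <<'E'
from h import *
brief(); c=cam('wrist'); save(c,'w2')
for q,z in dict(bed_mid=36,clamp=0,jaw=0,crank=0,shaft_top=72,knob_mid=92,panel_mid=200).items():
    r=models.tip_of(c[0],q)[:2]
    print(q,[(round(a['score'],2),a['pixel'],np.round(pix2w(c,a['pixel'],z)[:2],1).tolist()) for a in r])
E
```

```text
{'clock': 6.25, 'joints': [0.349, 0.149, -0.408, -0.0, -1.014, -0.288], 'position': [469.726, 0.731, 198.573], 'ee_rot': [0.728, -0.686, -0.0, 0.0], 'contact_force': [-0.317, 0.196, -2.309], 'gripper_width': 54.669, 'grasp_force': 64.252}
bed_mid [(0.84, [160.1, 146.7], [585.6, -46.7])]
clamp [(0.78, [186.0, 240.0], [581.2, 29.1])]
jaw [(0.85, [185.0, 239.1], [582.0, 28.4])]
crank []
shaft_top []
knob_mid []
panel_mid [(0.92, [327.7, 329.0], [468.2, 1.3])]
```

View pics/w2.png

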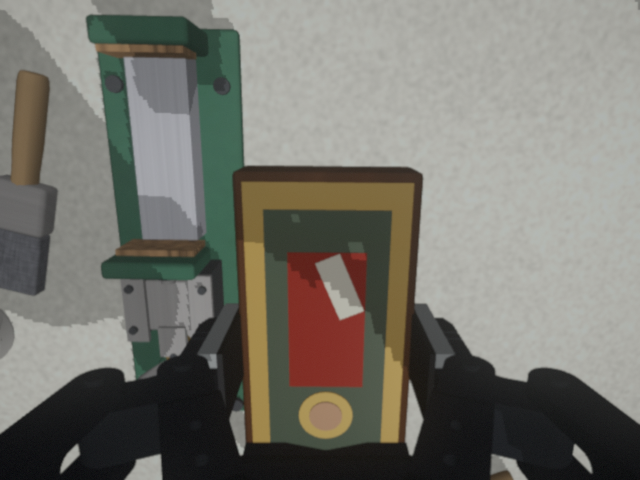

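The wrist picture shows the bed with the fixed jaw's cork at bed level near row 57 and the moving jaw's cork near row 240. The bed centreline runs about (157,57) to (167,240). The held panel's near end is at row 181, columns 238–418, and it sits square in the fingers.

```bash
python3 - <<'E'
from h import *
c=cam('wrist'); s=arm.read_state()
f=pix2w(c,(157,57),36); m=pix2w(c,(167,240),36); d=(m-f)[:2]; print('fixed',f,'mov',m,'gap',np.linalg.norm(d),'ang',np.degrees(np.arctan2(d[1],d[0])))
for a,b in (((125,58),(189,58)),((140,238),(196,238))): print('rail w',np.linalg.norm(pix2w(c,a,36)-pix2w(c,b,36)))
e=[((240,30),(244,165))]
for a,b in e:
    v=pix2w(c,b,12)-pix2w(c,a,12); print('plate edge',pix2w(c,a,12)[:2],np.degrees(np.arctan2(v[1],v[0])))
# fixed jaw top edge width at z=62, moving jaw at 82
print('fj',pix2w(c,(97,47),62)[:2],pix2w(c,(195,52),62)[:2])
P=[totool(pix2w(c,p,215)-s['position']) for p in ((241,181),(416,181),(407,443),(246,443))]; print('panel in tool',np.round(P,1).tolist())
M=R.from_quat(s['ee_rot']).as_matrix(); print('toolx ang',np.degrees(np.arctan2(M[1,0],M[0,0])))
E
```

```text
fixed [ 584.86526928 -105.14119736   36.        ] mov [583.83765849  18.01131656  36.        ] gap 123.15680114544216 ang 90.47807708218167
rail w 41.51041769393788
rail w 40.627553247651036
plate edge [ 535.70567995 -128.4877081 ] 91.9648944107416
fj [ 610.28333877 -105.53536302] [ 552.72883364 -106.19717736]
panel in tool [[53.9, -23.5, -16.5], [53.9, 26.9, -16.4], [-36.1, 28.8, -16.4], [-36.1, -26.7, -16.5]]
toolx ang -86.68252923432793
```

>>> arm_command --rows '[{"grip": 0.5, "linear": [20, -40, 15], "rot": [0, 0, 0.015]}, {"grip": 0.5, "linear": [38, -80, 40], "rot": [0, 0, 0.031]}, {"grip": 0.5, "linear": [53, -112, 70], "rot": [0, 0, 0.031]}, {"grip": 0.5, "linear": [53, -112, 95], "rot": [0, 0, 0.031]}, {"grip": 0.5, "linear": [53, -112, 103], "rot": [0, 0, 0.031]}, {"grip": 0.5, "linear": [53, -112, 103], "rot": [0, 0, 0.031]}]'

```text
clock: 7.45
position: [584.8, -46.1, 95.6]
ee_rot: [0.717, -0.697, -0.0, 0.0]
contact_force: [-0.2, -0.6, -0.9]
gripper_width: 54.6
grasp_force: 64.2
```

```bash
python3 - <<'E'
from h import *
brief(); c=cam('wrist'); save(c,'w3')
M=c[2]
s=arm.read_state()
X=lambda t: np.array(s['position'])+R.from_quat(s['ee_rot']).apply(t)
print('proj fixed face z62 edge L/R',w2pix(c,(614,-105,62)),w2pix(c,(554,-106,62)))
print('bed level',w2pix(c,(605,-105,36)),w2pix(c,(565,-105,36)))
E
```

```text
{'clock': 7.45, 'joints': [0.197, 0.45, -0.264, 0.0, -0.858, -0.169], 'position': [584.761, -46.092, 95.613], 'ee_rot': [0.717, -0.697, -0.0, 0.0], 'contact_force': [-0.184, -0.551, -0.861], 'gripper_width': 54.646, 'grasp_force': 64.169}
proj fixed face z62 edge L/R [254.050361   149.80443836] [405.54344018 151.4338268 ]
bed level [283.03751647 147.00408126] [371.05477074 149.45670831]
```

View pics/w3.png

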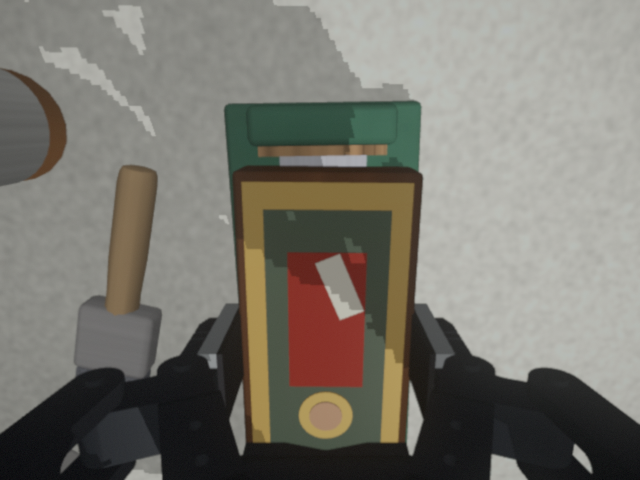

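The panel is centred over the bed: bed columns 280–367 (centre 323), panel centre about 327. The fixed cork's edge is at row 155, and the panel's end at row 168 is 3–4 mm clear of it. I'll shift 2 mm towards the cam and descend.

>>> arm_command --rows '[{"grip": 0.5, "linear": [-2, 0, 15], "rot": [0, 0, 0]}, {"grip": 0.5, "linear": [-2, 0, 30], "rot": [0, 0, 0]}, {"grip": 0.5, "linear": [-2, 0, 42], "rot": [0, 0, 0]}, {"grip": 0.5, "linear": [-2, 0, 49], "rot": [0, 0, 0]}, {"grip": 0.5, "linear": [-2, 0, 52], "rot": [0, 0, 0]}, {"grip": 0.5, "linear": [-2, 0, 53], "rot": [0, 0, 0]}, {"grip": 0.5, "linear": [-2, 0, 54], "rot": [0, 0, 0]}, {"grip": 0.5, "linear": [-2, 0, 54], "rot": [0, 0, 0]}]'

```text
clock: 8.5
position: [585.1, -44.0, 41.9]
ee_rot: [0.717, -0.697, 0.0, -0.0]
contact_force: [-0.1, -0.1, -1.3]
gripper_width: 54.5
grasp_force: 64.2
```

>>> arm_command --rows '[{"grip": 0.5, "linear": [0, 0, 1], "rot": [0, 0, 0]}, {"grip": 0.5, "linear": [0, 0, 2], "rot": [0, 0, 0]}, {"grip": 0.5, "linear": [0, 0, 2], "rot": [0, 0, 0]}]'

```text
clock: 8.88
position: [584.8, -44.0, 39.5]
ee_rot: [0.717, -0.697, -0.0, 0.0]
contact_force: [-0.2, -0.5, -1.0]
gripper_width: 54.6
grasp_force: 64.2
```

>>> arm_command --rows '[{"grip": 0.5, "linear": [0, 0, 1], "rot": [0, 0, 0]}, {"grip": 0.5, "linear": [0, 0, 1], "rot": [0, 0, 0]}, {"grip": 0.5, "linear": [0, 0, 2], "rot": [0, 0, 0]}, {"grip": 0.5, "linear": [0, 0, 2], "rot": [0, 0, 0]}]'

```text
clock: 9.38
position: [585.0, -44.0, 39.2]
ee_rot: [0.717, -0.697, 0.0, -0.0]
contact_force: [-4.5, 0.8, 10.2]
gripper_width: 54.6
grasp_force: 65.4
```

>>> arm_command --rows '[{"grip": 0.5, "linear": [0, 0, -1], "rot": [0, 0, 0]}, {"grip": 0.75, "linear": [0, 0, -1], "rot": [0, 0, 0]}, {"grip": 1, "linear": [0, 0, -1], "rot": [0, 0, 0]}, {"grip": 1, "linear": [0, 0, -1], "rot": [0, 0, 0]}, {"grip": 1, "linear": [0, 0, -1], "rot": [0, 0, 0]}, {"grip": 1, "linear": [0, 0, -15], "rot": [0, 0, 0]}, {"grip": 1, "linear": [0, 0, -50], "rot": [0, 0, 0]}, {"grip": 1, "linear": [0, 0, -100], "rot": [0, 0, 0]}, {"grip": 1, "linear": [-50, 0, -130], "rot": [0, 0, 0]}, {"grip": 1, "linear": [-110, 0, -160], "rot": [0, 0, 0]}]'

```text
clock: 10.62
position: [582.2, 62.3, 198.4]
ee_rot: [0.716, -0.698, 0.001, -0.001]
contact_force: [0.1, 0.5, 0.2]
gripper_width: 85.4
grasp_force: 0.0
```

>>> arm_command --rows '[{"grip": 1, "linear": [-30, 0, 0], "rot": [0, 0, 0]}, {"grip": 1, "linear": [-30, 0, 0], "rot": [0, 0, 0]}]'

```text
clock: 10.88
position: [581.2, 93.9, 197.0]
ee_rot: [0.718, -0.696, 0.0, -0.001]
contact_force: [-1.1, -0.1, -1.1]
gripper_width: 85.3
grasp_force: 0.0
```

```bash
python3 - <<'E'
from h import *
brief(); c=cam('wrist'); save(c,'w4')
for q,z in dict(bed_mid=36,clamp=0,jaw=0,crank=0,shaft_top=72,knob_mid=92,panel_mid=46).items():
    r=models.tip_of(c[0],q)[:2]
    print(q,[(round(a['score'],2),a['pixel'],np.round(pix2w(c,a['pixel'],z)[:2],1).tolist()) for a in r])
E
```

```text
{'clock': 10.875, 'joints': [0.435, 0.348, -0.137, -0.0, -1.083, -0.404], 'position': [581.153, 93.851, 197.042], 'ee_rot': [0.718, -0.696, 0.0, -0.001], 'contact_force': [-1.066, -0.097, -1.073], 'gripper_width': 85.339, 'grasp_force': 0.0}
bed_mid []
clamp [(0.77, [325.5, 133.6], [583.0, 31.8]), (0.51, [228.3, 315.8], [661.4, 184.8])]
jaw [(0.91, [328.9, 130.3], [580.5, 29.3])]
crank [(0.89, [329.1, 264.6], [576.9, 136.2]), (0.4, [327.5, 132.0], [581.5, 30.6])]
shaft_top [(0.63, [330.6, 297.2], [576.3, 135.0])]
knob_mid [(0.86, [226.2, 313.8], [641.1, 139.8])]
panel_mid [(0.72, [327.8, 4.7], [583.7, -44.8])]
```

View pics/w4.png

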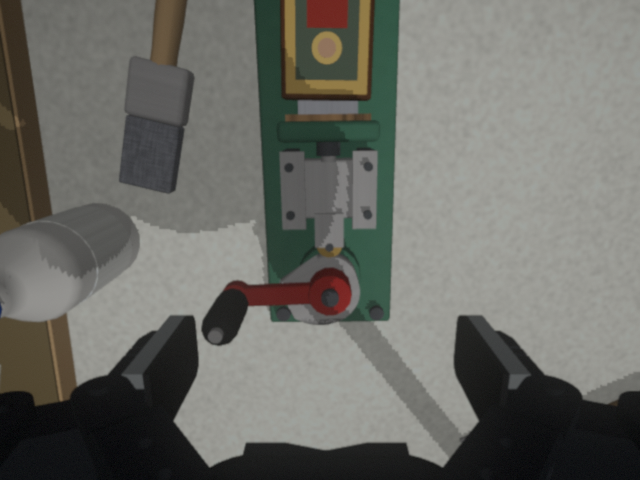

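The panel lies face up between the jaws. The hub is at (330,297), which gives (576,135). The knob axis is at (641,140), 65 mm from the hub, as it should be. Next I grasp the knob.

>>> arm_command --rows '[{"grip": 1, "linear": [-20, -30, 10], "rot": [0, 0, 0]}, {"grip": 1, "linear": [-44, -61, 25], "rot": [0, 0, 0]}, {"grip": 1, "linear": [-44, -61, 50], "rot": [0, 0, 0]}, {"grip": 1, "linear": [-44, -61, 85], "rot": [0, 0, 0]}, {"grip": 1, "linear": [-44, -61, 112], "rot": [0, 0, 0]}, {"grip": 1, "linear": [-44, -61, 122], "rot": [0, 0, 0]}, {"grip": 1, "linear": [-44, -61, 122], "rot": [0, 0, 0]}]'

```text
clock: 12.15
position: [640.9, 137.1, 73.3]
ee_rot: [0.717, -0.697, -0.0, 0.0]
contact_force: [-0.3, 0.8, 0.4]
gripper_width: 85.4
grasp_force: 0.0
```

>>> arm_command --rows '[{"grip": 0.4, "linear": [0, 0, 0], "rot": [0, 0, 0]}, {"grip": 0.2, "linear": [0, 0, 0], "rot": [0, 0, 0]}, {"grip": 0.1, "linear": [0, 0, 0], "rot": [0, 0, 0]}, {"grip": 0.1, "linear": [0, 0, 0], "rot": [0, 0, 0]}, {"grip": 0.1, "linear": [0, 0, 0], "rot": [0, 0, 0]}, {"grip": 0.1, "linear": [0, 0, 0], "rot": [0, 0, 0]}]'

```text
clock: 12.9
position: [642.3, 138.0, 74.6]
ee_rot: [0.717, -0.697, 0.001, -0.002]
contact_force: [4.1, -0.0, 3.3]
gripper_width: 20.8
grasp_force: 58.8
```

```bash
cat >> h.py <<'E'
def crank(cx,cy,th,z,Rr=65.):
    """tool-axis shifts to knob angles th (deg)"""
    s=arm.read_state(); p=np.array(s['position']); a=np.degrees(np.arctan2(p[1]-cy,p[0]-cx)); t=np.radians(a)
    F=np.array(s['contact_force']); print('ang %.1f rad %.1f Ft %.1f Fr %.1f Fz %.1f w %.1f t %.2f'%(a%360,np.hypot(p[0]-cx,p[1]-cy),F[0]*-np.sin(t)+F[1]*np.cos(t),F[0]*np.cos(t)+F[1]*np.sin(t),F[2],s['gripper_width'],s['clock']))
    for k in th:
        q=np.array([cx+Rr*np.cos(np.radians(k)),cy+Rr*np.sin(np.radians(k)),z]); print(k,np.round(totool(q-p),0).tolist())
E
python3 - <<'E'
from h import *
brief(); crank(576.4,135,range(14,105,10),arm.read_state()['position'][2])
E
```

```text
{'clock': 12.9, 'joints': [0.458, 0.573, -0.1, 0.001, -0.894, -0.43], 'position': [642.312, 137.962, 74.607], 'ee_rot': [0.717, -0.697, 0.001, -0.002], 'contact_force': [4.07, -0.015, 3.299], 'gripper_width': 20.761, 'grasp_force': 58.796}
ang 2.6 rad 66.0 Ft -0.2 Fr 4.1 Fz 3.3 w 20.8 t 12.90
14 [-13.0, 2.0, 0.0]
24 [-24.0, 6.0, -0.0]
34 [-34.0, 11.0, -0.0]
44 [-43.0, 18.0, -0.0]
54 [-50.0, 26.0, -0.0]
64 [-57.0, 36.0, -0.0]
74 [-61.0, 46.0, -0.0]
84 [-63.0, 57.0, -0.0]
94 [-64.0, 69.0, -0.0]
104 [-62.0, 80.0, -0.0]
```

>>> arm_command --rows '[{"grip": 0.1, "linear": [-12, 1, 0], "rot": [0, 0, 0]}, {"grip": 0.1, "linear": [-23, 4, 0], "rot": [0, 0, 0]}, {"grip": 0.1, "linear": [-33, 9, 0], "rot": [0, 0, 0]}, {"grip": 0.1, "linear": [-42, 16, 0], "rot": [0, 0, 0]}, {"grip": 0.1, "linear": [-50, 25, 0], "rot": [0, 0, 0]}, {"grip": 0.1, "linear": [-56, 34, 0], "rot": [0, 0, 0]}, {"grip": 0.1, "linear": [-60, 45, 0], "rot": [0, 0, 0]}, {"grip": 0.1, "linear": [-63, 56, 0], "rot": [0, 0, 0]}, {"grip": 0.1, "linear": [-64, 67, 0], "rot": [0, 0, 0]}, {"grip": 0.1, "linear": [-64, 67, 0], "rot": [0, 0, 0]}]'

```text
clock: 14.15
position: [570.5, 197.9, 74.3]
ee_rot: [0.717, -0.697, 0.0, 0.002]
contact_force: [2.8, -6.9, 7.1]
gripper_width: 20.3
grasp_force: 59.6
```

```bash
python3 - <<'E'
from h import *
brief(); crank(576.9,134,range(100,161,6),arm.read_state()['position'][2])
E
```

```text
{'clock': 14.15, 'joints': [0.603, 0.501, -0.238, 0.002, -0.836, -0.575], 'position': [570.527, 197.907, 74.277], 'ee_rot': [0.717, -0.697, 0.0, 0.002], 'contact_force': [2.77, -6.868, 7.065], 'gripper_width': 20.309, 'grasp_force': 59.65}
ang 95.7 rad 64.2 Ft -2.1 Fr -7.1 Fz 7.1 w 20.3 t 14.15
100 [-0.0, 5.0, 0.0]
106 [1.0, 12.0, 0.0]
112 [3.0, 18.0, 0.0]
118 [6.0, 24.0, 0.0]
124 [9.0, 30.0, 0.0]
130 [13.0, 36.0, 0.0]
136 [18.0, 41.0, 0.0]
142 [23.0, 46.0, 0.0]
148 [28.0, 50.0, 0.0]
154 [34.0, 53.0, 0.0]
160 [40.0, 56.0, 0.0]
```

>>> arm_command --rows '[{"grip": 0.1, "linear": [3, 8, -1], "rot": [0, 0, 0]}, {"grip": 0.1, "linear": [4, 15, -1], "rot": [0, 0, 0]}, {"grip": 0.1, "linear": [6.5, 21, -1], "rot": [0, 0, 0]}, {"grip": 0.1, "linear": [9.5, 27, -1], "rot": [0, 0, 0]}, {"grip": 0.1, "linear": [13, 33, -1], "rot": [0, 0, 0]}, {"grip": 0.1, "linear": [17, 38.5, -1], "rot": [0, 0, 0]}, {"grip": 0.1, "linear": [22, 43.5, -1], "rot": [0, 0, 0]}, {"grip": 0.1, "linear": [27, 48, -1], "rot": [0, 0, 0]}, {"grip": 0.1, "linear": [31, 50.5, -1], "rot": [0, 0, 0]}, {"grip": 0.1, "linear": [31, 50.5, -1], "rot": [0, 0, 0]}]'

```text
clock: 15.4
position: [522.4, 167.6, 74.5]
ee_rot: [0.717, -0.697, -0.0, -0.0]
contact_force: [4.5, 0.9, -0.1]
gripper_width: 20.5
grasp_force: 58.9
```

```bash
python3 - <<'E'
from h import *
brief(); crank(577,133,range(150,171,4),arm.read_state()['position'][2])
E
```

```text
{'clock': 15.4, 'joints': [0.606, 0.423, -0.38, -0.0, -0.767, -0.577], 'position': [522.39, 167.566, 74.488], 'ee_rot': [0.717, -0.697, -0.0, -0.0], 'contact_force': [4.497, 0.874, -0.083], 'gripper_width': 20.466, 'grasp_force': 58.916}
ang 147.7 rad 64.6 Ft -3.1 Fr -3.3 Fz -0.1 w 20.5 t 15.40
150 [2.0, 2.0, -0.0]
154 [6.0, 4.0, -0.0]
158 [10.0, 6.0, -0.0]
162 [14.0, 8.0, -0.0]
166 [19.0, 9.0, -0.0]
170 [23.0, 10.0, -0.0]
```

>>> arm_command --rows '[{"grip": 0.1, "linear": [5.5, 3, 0], "rot": [0, 0, 0]}, {"grip": 0.1, "linear": [12, 6, 0], "rot": [0, 0, 0]}, {"grip": 0.1, "linear": [18, 8, 0], "rot": [0, 0, 0]}, {"grip": 0.1, "linear": [18, 8, 0], "rot": [0, 0, 0]}]'

```text
clock: 15.9
position: [514.4, 148.5, 74.5]
ee_rot: [0.717, -0.697, -0.0, 0.0]
contact_force: [2.3, 2.5, -1.0]
gripper_width: 20.5
grasp_force: 58.9
```

>>> arm_command --rows '[{"grip": 0.1, "linear": [7, 1.5, 0], "rot": [0, 0, 0]}, {"grip": 0.1, "linear": [13.5, 2.5, 0], "rot": [0, 0, 0]}, {"grip": 0.1, "linear": [13.5, 2.5, 0], "rot": [0, 0, 0]}]'

```text
clock: 16.27
position: [512.5, 135.2, 74.5]
ee_rot: [0.717, -0.697, -0.0, 0.0]
contact_force: [2.3, 3.9, -0.0]
gripper_width: 20.8
grasp_force: 59.0
```

```bash
python3 - <<'E'
from h import *
brief(); crank(577,133,range(180,225,5),arm.read_state()['position'][2])
E
```

```text
{'clock': 16.275, 'joints': [0.564, 0.398, -0.425, -0.0, -0.749, -0.536], 'position': [512.535, 135.16, 74.511], 'ee_rot': [0.717, -0.697, -0.0, 0.0], 'contact_force': [2.305, 3.91, -0.009], 'gripper_width': 20.789, 'grasp_force': 59.017}
ang 178.1 rad 64.5 Ft -4.0 Fr -2.2 Fz -0.0 w 20.8 t 16.27
180 [2.0, 1.0, 0.0]
185 [8.0, 1.0, 0.0]
190 [13.0, -0.0, 0.0]
195 [19.0, -1.0, 0.0]
200 [24.0, -3.0, 0.0]
205 [30.0, -5.0, 0.0]
210 [35.0, -7.0, 0.0]
215 [40.0, -10.0, 0.0]
220 [44.0, -13.0, 0.0]
```

>>> arm_command --rows '[{"grip": 0.1, "linear": [6.7, 0, 0], "rot": [0, 0, 0]}, {"grip": 0.1, "linear": [13.5, -0.6, 0], "rot": [0, 0, 0]}, {"grip": 0.1, "linear": [13.5, -0.6, 0], "rot": [0, 0, 0]}]'

```text
clock: 16.65
position: [513.5, 121.9, 74.5]
ee_rot: [0.717, -0.697, -0.0, 0.0]
contact_force: [1.1, 3.0, 0.4]
gripper_width: 20.9
grasp_force: 59.0
```

>>> arm_command --rows '[{"grip": 0.1, "linear": [6.7, -1.3, 0], "rot": [0, 0, 0]}, {"grip": 0.1, "linear": [13.2, -3.4, 0], "rot": [0, 0, 0]}, {"grip": 0.1, "linear": [13.2, -3.4, 0], "rot": [0, 0, 0]}]'

```text
clock: 17.02
position: [517.0, 109.1, 74.5]
ee_rot: [0.717, -0.697, -0.0, 0.0]
contact_force: [-1.0, 5.2, 1.4]
gripper_width: 20.7
grasp_force: 59.1
```

```bash
python3 - <<'E'
from h import *
brief(); crank(577,133,range(204,240,4),arm.read_state()['position'][2])
E
```

```text
{'clock': 17.025, 'joints': [0.515, 0.396, -0.429, -0.001, -0.748, -0.486], 'position': [517.037, 109.093, 74.534], 'ee_rot': [0.717, -0.697, -0.0, 0.0], 'contact_force': [-1.048, 5.242, 1.436], 'gripper_width': 20.677, 'grasp_force': 59.059}
ang 201.7 rad 64.6 Ft -5.3 Fr -1.0 Fz 1.4 w 20.7 t 17.02
204 [3.0, -1.0, -0.0]
208 [7.0, -2.0, -0.0]
212 [11.0, -5.0, -0.0]
216 [14.0, -7.0, -0.0]
220 [18.0, -10.0, -0.0]
224 [22.0, -13.0, -0.0]
228 [25.0, -16.0, -0.0]
232 [28.0, -19.0, -0.0]
236 [31.0, -23.0, -0.0]
```

>>> arm_command --rows '[{"grip": 0.1, "linear": [3.1, -1.2, 0], "rot": [0, 0, 0]}, {"grip": 0.1, "linear": [6.2, -2.7, 0], "rot": [0, 0, 0]}, {"grip": 0.1, "linear": [6.2, -2.7, 0], "rot": [0, 0, 0]}]'

```text
clock: 17.4
position: [519.6, 103.3, 74.5]
ee_rot: [0.717, -0.697, -0.001, 0.0]
contact_force: [-1.2, 6.6, 2.8]
gripper_width: 20.2
grasp_force: 59.1
```

>>> arm_command --rows '[{"grip": 0.1, "linear": [3, -1.6, 0], "rot": [0, 0, 0]}, {"grip": 0.1, "linear": [5.9, -3.4, 0], "rot": [0, 0, 0]}, {"grip": 0.1, "linear": [5.9, -3.4, 0], "rot": [0, 0, 0]}]'

```text
clock: 17.77
position: [522.9, 97.6, 74.5]
ee_rot: [0.717, -0.697, -0.001, 0.001]
contact_force: [-1.7, 7.7, 3.2]
gripper_width: 20.9
grasp_force: 59.1
```

>>> arm_command --rows '[{"grip": 0.1, "linear": [2.8, -1.9, 0], "rot": [0, 0, 0]}, {"grip": 0.1, "linear": [5.6, -3.9, 0], "rot": [0, 0, 0]}, {"grip": 0.1, "linear": [5.6, -3.9, 0], "rot": [0, 0, 0]}]'

```text
clock: 18.15
position: [526.8, 92.3, 74.5]
ee_rot: [0.717, -0.697, -0.001, 0.001]
contact_force: [-2.8, 8.0, 3.7]
gripper_width: 20.7
grasp_force: 59.2
```

```bash
python3 - <<'E'
from h import *
brief(); crank(577,133,range(220,250,4),arm.read_state()['position'][2])
E
```

```text
{'clock': 18.15, 'joints': [0.476, 0.405, -0.412, -0.002, -0.756, -0.446], 'position': [526.757, 92.252, 74.521], 'ee_rot': [0.717, -0.697, -0.001, 0.001], 'contact_force': [-2.771, 8.028, 3.657], 'gripper_width': 20.667, 'grasp_force': 59.23}
ang 219.0 rad 64.7 Ft -8.0 Fr -2.9 Fz 3.7 w 20.7 t 18.15
220 [1.0, -0.0, -0.0]
224 [5.0, -3.0, -0.0]
228 [8.0, -7.0, -0.0]
232 [11.0, -10.0, -0.0]
236 [14.0, -14.0, -0.0]
240 [16.0, -17.0, -0.0]
244 [18.0, -21.0, -0.0]
248 [20.0, -25.0, -0.0]
```

>>> arm_command --rows '[{"grip": 0.1, "linear": [2.6, -2.2, 0], "rot": [0, 0, 0]}, {"grip": 0.1, "linear": [5.1, -4.5, 0], "rot": [0, 0, 0]}, {"grip": 0.1, "linear": [5.1, -4.5, 0], "rot": [0, 0, 0]}]'

```text
clock: 18.52
position: [531.3, 87.2, 74.6]
ee_rot: [0.717, -0.697, -0.001, 0.001]
contact_force: [-3.9, 8.2, 3.8]
gripper_width: 20.4
grasp_force: 59.4
```

>>> arm_command --rows '[{"grip": 0.1, "linear": [2.3, -2.5, 0], "rot": [0, 0, 0]}, {"grip": 0.1, "linear": [4.6, -5, 0], "rot": [0, 0, 0]}, {"grip": 0.1, "linear": [4.6, -5, 0], "rot": [0, 0, 0]}]'

```text
clock: 18.9
position: [538.9, 80.9, 74.7]
ee_rot: [0.717, -0.697, 0.001, 0.0]
contact_force: [6.4, -3.8, -0.3]
gripper_width: 20.6
grasp_force: 59.2
```

```bash
python3 - <<'E'
from h import *
brief(); crank(577,133,range(232,260,4),arm.read_state()['position'][2])
E
```

```text
{'clock': 18.9, 'joints': [0.448, 0.417, -0.391, 0.003, -0.762, -0.422], 'position': [538.95, 80.906, 74.725], 'ee_rot': [0.717, -0.697, 0.001, 0.0], 'contact_force': [6.444, -3.783, -0.264], 'gripper_width': 20.644, 'grasp_force': 59.242}
ang 233.9 rad 64.5 Ft 7.4 Fr -0.7 Fz -0.3 w 20.6 t 18.90
232 [-1.0, 2.0, -0.0]
236 [2.0, -2.0, 0.0]
240 [4.0, -5.0, 0.0]
244 [7.0, -9.0, 0.0]
248 [9.0, -13.0, 0.0]
252 [10.0, -18.0, 0.0]
256 [12.0, -22.0, 0.0]
```

>>> arm_command --rows '[{"grip": 0.1, "linear": [2, -2.7, 0], "rot": [0, 0, 0]}, {"grip": 0.1, "linear": [4, -5.5, 0], "rot": [0, 0, 0]}, {"grip": 0.1, "linear": [4, -5.5, 0], "rot": [0, 0, 0]}]'

```text
clock: 19.27
position: [544.0, 77.5, 74.7]
ee_rot: [0.717, -0.697, 0.0, 0.0]
contact_force: [4.3, -3.1, 0.5]
gripper_width: 20.6
grasp_force: 59.2
```

>>> arm_command --rows '[{"grip": 0.1, "linear": [1.8, -2.9, 0], "rot": [0, 0, 0]}, {"grip": 0.1, "linear": [3.5, -5.8, 0], "rot": [0, 0, 0]}, {"grip": 0.1, "linear": [3.5, -5.8, 0], "rot": [0, 0, 0]}]'

```text
clock: 19.65
position: [549.0, 74.7, 74.6]
ee_rot: [0.717, -0.697, -0.0, 0.0]
contact_force: [0.9, -0.2, 3.1]
gripper_width: 20.7
grasp_force: 59.3
```

```bash
python3 - <<'E'
from h import *
brief(); crank(577,133,range(244,260,4),arm.read_state()['position'][2])
E
```

```text
{'clock': 19.65, 'joints': [0.428, 0.431, -0.366, -0.0, -0.775, -0.4], 'position': [549.019, 74.651, 74.595], 'ee_rot': [0.717, -0.697, -0.0, 0.0], 'contact_force': [0.901, -0.156, 3.116], 'gripper_width': 20.675, 'grasp_force': 59.261}
ang 244.4 rad 64.7 Ft 0.9 Fr -0.2 Fz 3.1 w 20.7 t 19.65
244 [0.0, 1.0, 0.0]
248 [2.0, -4.0, -0.0]
252 [4.0, -8.0, -0.0]
256 [5.0, -12.0, -0.0]
```

>>> arm_command --rows '[{"grip": 0.1, "linear": [1, -2, 0], "rot": [0, 0, 0]}, {"grip": 0.1, "linear": [2, -4, 0], "rot": [0, 0, 0]}, {"grip": 0.1, "linear": [2, -4, 0], "rot": [0, 0, 0]}, {"grip": 0.1, "linear": [2, -4, 0], "rot": [0, 0, 0]}]'

```text
clock: 20.15
position: [553.0, 72.8, 74.6]
ee_rot: [0.717, -0.697, -0.0, 0.0]
contact_force: [-0.5, 0.3, 5.3]
gripper_width: 20.9
grasp_force: 59.4
```

```bash
python3 - <<'E'
from h import *
brief(); crank(577,133,range(248,260,4),arm.read_state()['position'][2])
E
```

```text
{'clock': 20.15, 'joints': [0.421, 0.436, -0.356, -0.0, -0.779, -0.393], 'position': [553.038, 72.787, 74.578], 'ee_rot': [0.717, -0.697, -0.0, 0.0], 'contact_force': [-0.513, 0.266, 5.29], 'gripper_width': 20.89, 'grasp_force': 59.377}
ang 248.3 rad 64.8 Ft -0.6 Fr -0.1 Fz 5.3 w 20.9 t 20.15
248 [0.0, 0.0, 0.0]
252 [2.0, -4.0, -0.0]
256 [3.0, -8.0, -0.0]
```

The force is 7.4 N onward past the lip (about 230°), fades to 0.9 N at 244° and turns to −0.6 N at 248°. The crank is in the middle of the dwell, so I let go and rise straight up.

>>> arm_command --rows '[{"grip": 0.1, "linear": [0, 0, -1], "rot": [0, 0, 0]}, {"grip": 0.1, "linear": [0, 0, -1], "rot": [0, 0, 0]}, {"grip": 0.3, "linear": [0, 0, -1], "rot": [0, 0, 0]}, {"grip": 0.6, "linear": [0, 0, -1], "rot": [0, 0, 0]}, {"grip": 1, "linear": [0, 0, -1], "rot": [0, 0, 0]}, {"grip": 1, "linear": [0, 0, -1], "rot": [0, 0, 0]}, {"grip": 1, "linear": [0, 0, -1], "rot": [0, 0, 0]}, {"grip": 1, "linear": [0, 0, -1], "rot": [0, 0, 0]}]'

```text
clock: 21.15
position: [553.4, 73.0, 75.6]
ee_rot: [0.717, -0.697, 0.0, -0.0]
contact_force: [-0.4, -0.2, 0.6]
gripper_width: 85.3
grasp_force: 0.0
```

>>> arm_command --rows '[{"grip": 1, "linear": [0, 0, -20], "rot": [0, 0, 0]}, {"grip": 1, "linear": [0, 0, -60], "rot": [0, 0, 0]}, {"grip": 1, "linear": [0, 0, -110], "rot": [0, 0, 0]}, {"grip": 1, "linear": [0, 0, -140], "rot": [0, 0, 0]}, {"grip": 1, "linear": [0, 0, -150], "rot": [0, 0, 0]}, {"grip": 1, "linear": [0, 0, -150], "rot": [0, 0, 0]}]'

```text
clock: 21.9
position: [553.1, 73.0, 225.2]
ee_rot: [0.717, -0.697, -0.0, 0.0]
contact_force: [-0.6, 0.5, -0.5]
gripper_width: 85.2
grasp_force: 0.0
```

```bash
python3 - <<'E'
from h import *
brief(); c=cam('wrist'); save(c,'w5')
for q,z in dict(shaft_top=72,knob_mid=92,panel_mid=46).items():
    r=models.tip_of(c[0],q)[:2]
    print(q,[(round(a['score'],2),a['pixel'],np.round(pix2w(c,a['pixel'],z)[:2],1).tolist()) for a in r])
E
```

```text
{'clock': 21.9, 'joints': [0.421, 0.276, -0.168, -0.001, -1.127, -0.393], 'position': [553.106, 72.956, 225.18], 'ee_rot': [0.717, -0.697, -0.0, 0.0], 'contact_force': [-0.597, 0.509, -0.519], 'gripper_width': 85.153, 'grasp_force': 0.0}
shaft_top [(0.56, [292.7, 306.3], [575.1, 133.7])]
knob_mid [(0.82, [327.5, 237.5], [551.2, 75.3])]
panel_mid [(0.79, [283.0, 46.4], [584.7, -46.2])]
```

View pics/w5.png

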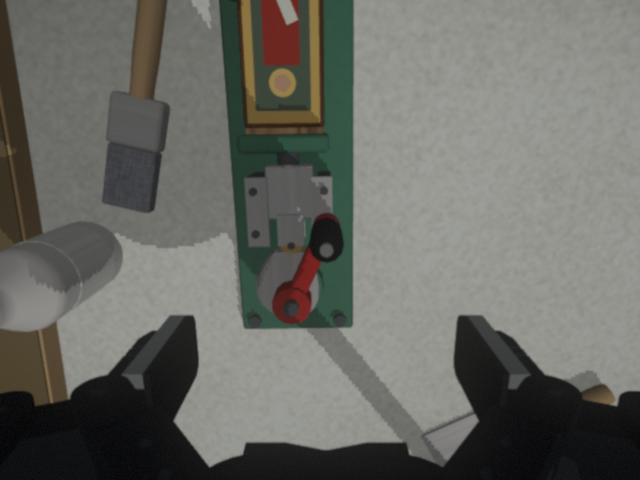

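After letting go, the knob stays put at (327,238). The jaw's cork at row 130 is closed against the panel's end, the panel is face up, and the gripper is clear.

```bash
python3 -c "
from bench import job
print(job.job_done())"
```

```text
the job is handed in; nothing more can be done
None
```

The panel is face up on the clamp's bed with the jaw shut on it, the crank stayed in the cam's flat dwell after I let go, nothing else on the bench was moved, and the job was handed in at about 22 s.

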